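# Ease the rose nail tip out of its spring clip

## Robot

A 6-joint arm with a two-finger parallel gripper is mounted at the origin on the work surface. World frame = base frame: x ahead of the robot, y to its left, z up, the work surface at z = 0. Lengths are in mm, angles in rad, forces in N, time in s.
With the tool pointing down it reaches from about 350 to 975 mm from the base axis. Payload 7.1 kg.
Tool frame: the origin (TCP) lies midway between the tips of the shut fingers; the grasp point (between the pads) lies 19 mm behind it (ctrl.hold_point_z is the distance from the TCP to the grasp point, in mm); z points along the fingers, y is the direction in which the jaws open and shut (so a half turn about z gives the same grasp; the last joint's range is limited). The gripper opens to 88 mm and grips with 3 to 60 N. Pads are 20 mm wide; open, the fingers measure 115 mm over their backs; the gripper's body (75 mm by 178 mm) begins 61 mm behind the grasp point.
Start: joints at [-1.289, 0.423, 1.63, -0, 1.089, -0.019], TCP at [185.196, -596.915, 222.675] pointing down, gripper open.
Joint ranges: [-3, 3], [-0.9, 2.11], [0.09, 2.58], [-1.31, 4.45], [0.11, 2.69], [-2.54, 2.54]. Speed limits (rad/s): [2.39, 2.39, 3.01, 3.14, 3.14, 3.14].

## Interface

Orientations are given as a rotation vector (axis times angle).
In Python, from workcell import ctrl, eyes gives the robot as it stands.
- The arm moves only by the tool move_arm, never from a script. Its argument "deltas" is a list of rows, each a list of 6 numbers: the shift along the tool's x, y, z in mm, then the turn, a rotation vector about the tool's x, y, z in rad. A call has 1 to 5 rows; each row shifts and turns the pose as measured when the row begins, along the tool's axes as they then stand; what a row does not reach is not made up. A row lasts 1/12 s, in which the tool goes at most 41.7 mm and 7.16 degrees, less where a joint would pass 70% of its speed; a pose out of reach is approached as far as the arm can. A call is refused whole if a number of a shift passes 41.7 or a number of a turn 0.125, either way. A call with a gripper value outside its range is refused whole. "hand" is the closure, from -1 (fully open) to 1 (shut), set as the call begins (left out, the last holds). The fingers move at their own pace and stop on an object; the grip force is fixed at half the most. Time passes only in rows, so rows that do not move let the fingers close. It gives the time, the measured TCP pose, the force and the opening at its end, in the units of the state.
- ctrl.get_obs(): the state, without advancing time (a new reading comes with each control period).
- eyes.get_image(name): name is "scene" or "top" or "wrist"; returns a dict with "frame" (420x560x3 uint8, red, green, blue), "range_z" (420x560 float32, mm along the optical axis (not along the pixel's ray), 0 where there is no reading), "fx", "fy", "cx", "cy" (pixels), "cam_to_world" (4x4, takes a point from camera to world coordinates). Camera axes: x right, y down, z forward; pixel columns grow to the right and rows downward; lengths in mm; the calibration is good to about 2 mm. The wrist camera is an equidistant fisheye: a pixel r from the principal point sees the ray r / f radians off the axis. A picture is of the moment at which its call begins.
- ctrl.close_job(): hands the job in, once; it reports no verdict.
The state is a dict: "t": time; "qpos": joint angles; "qvel": joint speeds; "joint_torque": joint torques, N m; "ee_pos": TCP position; "orientation": TCP orientation; "ft_force": force on the tool from outside, world axes, zero at the start; "moment": the same for the moment, N m; "width": finger opening in mm.
Only numpy, scipy, OpenCV 4.12 (cv2) and the standard library are available. Lean on these libraries where they do the work, as an engineer would, in place of code of your own. Each camera call takes 0.05 s, during which the arm holds its last target.

## Task

Drop the rose nail tip into its own stand's tray: press the rose thumb grip of that clip stand well down so that the clip opens wide, then let the grip come up slowly under your fingers, taking a second or more, until the clip is fully shut, and never let it snap back. Leave the clip with the teal nail tip shut.

Things in the scene. Friction and masses are not known exactly. Their poses are not given: they have to be found in the camera images.
- stand_rose: Steel clip stand, fixed. Origin under the clip's hinge, on the sill; z up. Thumb grip: rose roller, 18 mm thick, 40 long (along y), the stand's highest part; at the start its centre is at x -75, y 0, z 102 mm (top at 111). Hinge along y at z 90; post up to z 75, x -40 to 0. Open tray under the nail tip: x -21 to 65, y -32 to 32, floor z 8, rim z 23 mm. Foot x -65 to 70, y +-40.
- clip_rose (a joint): Opening of the rose clip, rad. 0: gripping the nail tip (start). Grows as the roller is pushed down: 0.3 (wide open) = 23 mm, 0.4 = 30 mm, stop 0.5 = 37 mm. -0.11: fully shut, empty, the roller 8 mm higher than at the start (top at z 119 mm). Sprung shut: 3 N on the roller at first, 7 N at the stop; let go, it snaps back at once. The tip falls out by itself as the clip opens.
- tip_rose_center (a point): Centre of the rose false nail tip, 4 mm thick, 18 mm wide, 34 mm long, 10 to 14 g. At the start it hangs upright in the rose stand's clip, centre 50 mm above the sill.
- clip_teal (a joint): Opening angle of the clip of the other stand, alike but with a teal thumb grip and a teal nail tip in its clip. 0 at the start; to be left shut.
Things that resemble listed ones, but are neither listed nor needed, are in the scene too. What is shaped like the stand_rose but blue or orange is not meant. What is shaped like the part that bears clip_teal but red is not meant.

How it is judged (in metres and radians):
On the way:
1. the rose clip is pressed wide open (value of joint clip_rose above 0.27 rad), for 0.1 s.
At the end, for the whole second after the job is handed in: The rose clip is fully shut again (joint below -0.08), the rose nail tip lies within the walls of the rose stand's tray (its centre below 32 mm), and the teal clip is shut (joint below 0.05) (value of joint clip_rose below -0.08 rad and x of tip_rose_center in the frame of stand_rose between -0.024 and 0.068 m and y of tip_rose_center in the frame of stand_rose between -0.035 and 0.035 m and height (world z) of tip_rose_center below 0.032 m and value of joint clip_teal below 0.05 rad); the robot touches nothing.
It fails at once if the rose clip snaps back: it closes faster than 1.5 rad/s (about 110 mm/s at its thumb grip) (velocity of joint clip_rose below -1.5 rad/s).
It fails at once if the clip with the teal nail tip is opened (beyond 0.1 rad) (value of joint clip_teal above 0.1 rad).
It also fails if it takes over 32 s, if anything falls off the work surface, if the arm or the gripper's body presses on something with over 40 N, if the wrist force passes 120 N, or if a joint passes its speed limit or range.

## Working session

There is one attempt and no reset: what is moved stays moved. The work goes in short steps, Python scripts to look and compute and a tool call to move; the robot and the scene stay as the last step left them, time stands still between calls to the robot, and variables do not carry over. Pictures are saved under pics/ and viewed, and the job is handed in when it is done.

Besides the shell and the picture viewer there is one more tool, called after "Request:" as name([rows], argument=value, ...), one row to a line, values as JSON. move_arm: Moves the arm, as the interface text tells. Its arguments: {"type":"object","properties":{"deltas":{"type":"array"},"hand":{"type":"number"}},"required":["deltas"]}

```bash
mkdir -p pics
python3 - <<'E'
from workcell import ctrl, eyes
import cv2,pickle
d={}
for n in ("scene","top"):
    im=eyes.get_image(n); d[n]=im
    cv2.imwrite(f"pics/{n}0.png",cv2.cvtColor(im["frame"],cv2.COLOR_RGB2BGR))
    print(n,im["cam_to_world"].round(2).tolist(),im["fx"],im["cx"],im["cy"])
pickle.dump(d,open("d0.pkl","wb"))
print(ctrl.get_obs())
E
```

```text
scene [[-0.07, 0.56, -0.82, 1316.54], [1.0, 0.03, -0.06, 84.03], [-0.01, -0.83, -0.56, 542.48], [0.0, 0.0, 0.0, 1.0]] 463.52102325764247 283.7745174942328 212.60758421996061
top [[0.02, -1.0, 0.09, 531.61], [-1.0, -0.03, -0.03, 28.11], [0.03, -0.09, -1.0, 974.59], [0.0, 0.0, 0.0, 1.0]] 486.7753966038663 279.7561397384136 216.11125116805485
{'t': 0.1, 'qpos': array([-1.28904067e+00,  4.23781184e-01,  1.63057851e+00, -6.75108384e-05,
        1.08857868e+00, -1.90091909e-02]), 'qvel': array([-0.00040805, -0.00025864, -0.00104951,  0.00221931,  0.0004856 ,
        0.00069605]), 'joint_torque': array([-4.10071925e-04, -5.45613563e+01, -2.74324590e+01,  6.45046681e-02,
        1.88161799e-02, -4.94146991e-05]), 'ee_pos': array([ 185.02447024, -596.48164016,  221.98273138]), 'orientation': array([-3.10481747e+00, -4.70511593e-01,  3.69861326e-04]), 'ft_force': array([-0.32198164,  0.47253958, -0.53777813]), 'moment': array([-0.00764872, -0.00514545, -0.02219717]), 'width': 87.83934777377245}
```

View pics/scene0.png

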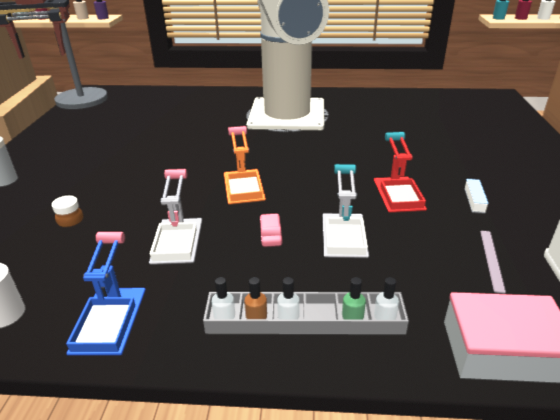

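View pics/top0.png

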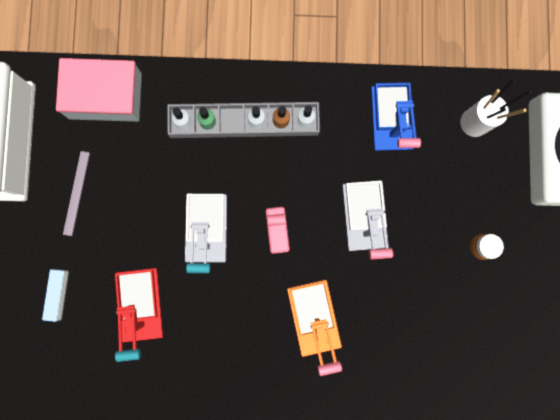

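The scene view shows the rose rollers on the steel stand (175,174), the blue (110,238) and the orange (237,131). In the top view these are (381,254), (409,143) and (330,369). The teal rollers in the top view are steel (198,268) and red (127,356), and a pink clip-like object lies at (277,230). I choose the steel stand with the rose roller, top (381,254), and will check it in a crop and measure it.

```bash
cat > h.py <<'E'
import numpy as np
def ray(im,u,v,z):
    T=im["cam_to_world"]; d=T[:3,:3]@np.array([(u-im["cx"])/im["fx"],(v-im["cy"])/im["fy"],1]); o=T[:3,3]
    return o+d*(z-o[2])/d[2]
def pts(im,m):
    v,u=np.nonzero(m); z=im["range_z"][v,u]; k=z>0;u,v,z=u[k],v[k],z[k]
    P=np.c_[(u-im["cx"])/im["fx"]*z,(v-im["cy"])/im["fy"]*z,z]
    return P@im["cam_to_world"][:3,:3].T+im["cam_to_world"][:3,3]
E
python3 - <<'E'
import pickle,cv2,numpy as np
from h import *
d=pickle.load(open("d0.pkl","rb"))
for n,(x0,x1,y0,y1) in {"top":(360,400,240,265),"scene":(160,192,165,183)}.items():
    im=d[n]; h=cv2.cvtColor(im["frame"],cv2.COLOR_RGB2HSV)
    m=((h[...,0]>165)|(h[...,0]<6))&(h[...,1]>80)&(h[...,2]>90)
    mm=np.zeros_like(m); mm[y0:y1,x0:x1]=m[y0:y1,x0:x1]
    c=cv2.minAreaRect(np.argwhere(mm)[:,::-1].astype(np.float32)); print(n,c,mm.sum())
    print(ray(im,*c[0],102), ray(im,*c[0],106))
    P=pts(im,mm); print(np.median(P,0),np.percentile(P,[3,97],axis=0).round(1).tolist())
    bx=cv2.boxPoints(c); print([ray(im,*b,104).round(0).tolist() for b in bx])
im=d["top"]; f=im["frame"]
# light-coloured foot/tray mask
g=f.min(2)>110; mm=np.zeros(g.shape,np.uint8); mm[175:252,338:395]=g[175:252,338:395]
c=cv2.minAreaRect(np.argwhere(mm)[:,::-1].astype(np.float32)); print("foot",c)
print([ray(im,*b,15).round(0).tolist() for b in cv2.boxPoints(c)])
cv2.imwrite("pics/crop.png",np.hstack([cv2.resize(cv2.cvtColor(d[n]["frame"],cv2.COLOR_RGB2BGR)[a:a+110,b:b+110],(400,400)) for n,a,b in(("top",170,320),("scene",160,125))]))
E
```

```text
top ((381.1235046386719, 253.6058807373047), (10.123939514160156, 24.08270263671875), 85.60128784179688) 183
[ 550.98340566 -181.77344212  102.        ] [ 550.89460739 -180.81130855  106.        ]
[ 553.27963809 -180.65476239  108.64737102] [[542.2, -229.2, -0.6], [560.3, -160.0, 112.2]]
[[558.0, -159.0, 104.0], [562.0, -202.0, 104.0], [544.0, -204.0, 104.0], [540.0, -160.0, 104.0]]
scene ((175.0, 173.0), (10.0, 22.0), 90.0) 149
[ 544.55528049 -184.11790337  102.        ] [ 551.56568226 -181.68282404  106.        ]
[ 557.1491708  -183.10027494  105.84511472] [[345.0, -268.3, 1.9], [561.6, -161.7, 113.1]]
[[529.0, -210.0, 104.0], [527.0, -166.0, 104.0], [566.0, -157.0, 104.0], [568.0, -199.0, 104.0]]
foot ((366.5659484863281, 216.958984375), (72.31568908691406, 42.53727722167969), 84.68545532226562)
[[692.0, -123.0, 15.0], [703.0, -209.0, 15.0], [559.0, -223.0, 15.0], [549.0, -138.0, 15.0]]
```

View pics/crop.png

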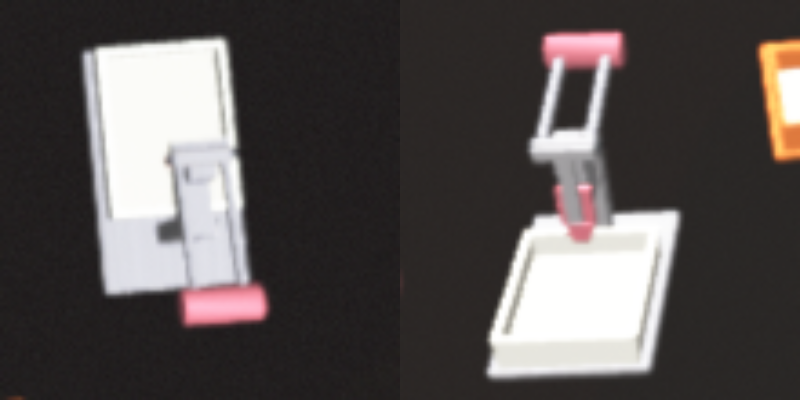

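Confirmed: the steel stand with a rose roller and a rose tip, in the crop. The roller centre is at about (551,-182,102). Next I shut the fingers and move above it.

```bash
cat > go.py <<'E'
import sys,numpy as np
from workcell import ctrl
from scipy.spatial.transform import Rotation as R
o=ctrl.get_obs(); t=np.array([float(a) for a in sys.argv[1:4]])
print(o["t"],o["ee_pos"].round(1),o["ft_force"].round(1),o["width"],(R.from_rotvec(o["orientation"]).inv().apply(t-o["ee_pos"])).round(1))
E
python3 go.py 552 -182 150
```

```text
0.1 [ 185.  -596.5  222. ] [-0.3  0.5 -0.5] 87.83934777377245 [ 473.3 -287.    72.4]
```

Request:
move_arm([
  [33, -20, 0, 0, 0, 0],
  [33, -20, 0, 0, 0, 0],
  [33, -20, 0, 0, 0, 0],
  [33, -20, 0, 0, 0, 0],
  [33, -20, 0, 0, 0, 0],
], hand=1)

```text
t: 0.52
ee_pos: [312.0, -452.2, 219.6]
orientation: [-3.107, -0.453, 0.003]
ft_force: [0.5, 0.0, -0.7]
width: 57.9
```

Request:
move_arm([
  [33, -20, 0, 0, 0, 0],
  [33, -20, 0, 0, 0, 0],
  [33, -20, 0, 0, 0, 0],
  [33, -20, 0, 0, 0, 0],
  [33, -20, 0, 0, 0, 0],
])

```text
t: 0.93
ee_pos: [445.3, -300.6, 218.4]
orientation: [-3.106, -0.45, 0.005]
ft_force: [0.4, -1.2, 0.5]
width: 24.4
```

```bash
python3 go.py 552 -182 150
```

```text
0.9333 [ 445.3 -300.6  218.4] [ 0.4 -1.2  0.5] 24.372079805830793 [136.2 -83.2  68.4]
```

Request:
move_arm([
  [30, -18, 12, 0, 0, 0],
  [30, -18, 12, 0, 0, 0],
  [30, -18, 12, 0, 0, 0],
  [25, -15, 12, 0, 0, 0],
  [15, -10, 12, 0, 0, 0],
])

```text
t: 1.35
ee_pos: [555.1, -178.8, 158.5]
orientation: [-3.108, -0.456, -0.002]
ft_force: [1.1, 0.7, -0.6]
width: 0.5
```

Request:
move_arm([
  [0, 0, 0, 0, 0, 0],
  [0, 0, 0, 0, 0, 0],
])

```text
t: 1.52
ee_pos: [555.5, -174.7, 155.3]
orientation: [-3.104, -0.464, 0.004]
ft_force: [-0.0, -0.6, -0.3]
width: 0.4
```

```bash
python3 go.py 552 -182 135
python3 - <<'E'
from workcell import eyes
import cv2,numpy as np
ims=[cv2.cvtColor(eyes.get_image(n)["frame"],cv2.COLOR_RGB2BGR) for n in("scene","wrist")]
cv2.imwrite("pics/a1.png",np.hstack([cv2.resize(ims[0][80:280,90:290],(400,400)),cv2.resize(ims[1],(400,300))[:, :] if 0 else cv2.resize(ims[1][:, 70:490],(400,400))]))
E
```

```text
1.5167 [ 555.5 -174.7  155.3] [-0.  -0.6 -0.3] 0.42961348173934455 [-5.5  6.  20.3]
```

View pics/a1.png

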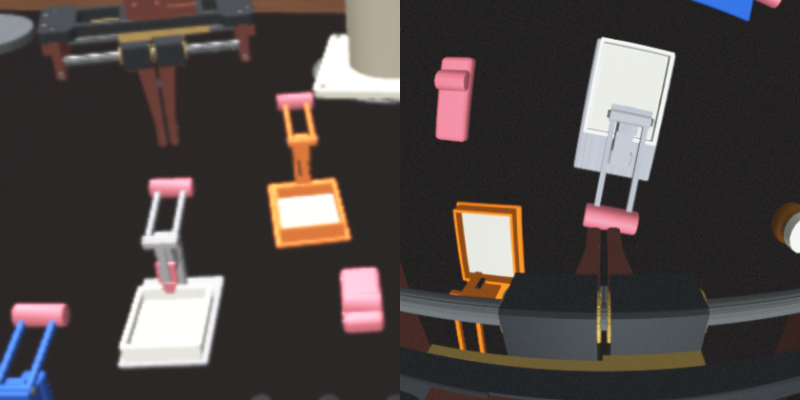

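The shut fingers hang over the rose roller, at scene crop (170,187) and wrist crop (611,219). I'll fix the small offset and descend.

Request:
move_arm([
  [-5.5, 6, 5, 0, 0, 0],
  [0, 0, 8, 0, 0, 0],
  [0, 0, 6, 0, 0, 0],
  [0, 0, 0, 0, 0, 0],
  [0, 0, 0, 0, 0, 0],
])

```text
t: 2.03
ee_pos: [549.0, -188.6, 137.1]
orientation: [-3.108, -0.451, 0.0]
ft_force: [-0.9, 0.4, 0.2]
width: 0.7
```

```bash
python3 go.py 552 -182 116
```

```text
2.0333 [ 549.  -188.6  137.1] [-0.9  0.4  0.2] 0.6508767895586774 [ 4.7 -5.5 21.1]
```

Request:
move_arm([
  [3, -3.5, 3, 0, 0, 0],
  [0, 0, 3, 0, 0, 0],
  [0, 0, 3, 0, 0, 0],
  [0, 0, 0, 0, 0, 0],
])

```text
t: 2.37
ee_pos: [551.0, -184.8, 127.6]
orientation: [-3.109, -0.449, -0.001]
ft_force: [0.4, 0.3, -0.8]
width: 0.1
```

```bash
for i in 1 2 3; do python3 go.py 552 -182 116; done
```

```text
2.3667 [ 551.  -184.8  127.6] [ 0.4  0.3 -0.8] 0.07281364899244017 [ 1.8 -2.4 11.6]
2.3667 [ 551.  -184.8  127.6] [ 0.4  0.3 -0.8] 0.07281364899244017 [ 1.8 -2.4 11.6]
2.3667 [ 551.  -184.8  127.6] [ 0.4  0.3 -0.8] 0.07281364899244017 [ 1.8 -2.4 11.6]
```

Request:
move_arm([
  [0, 0, 4, 0, 0, 0],
  [0, 0, 4, 0, 0, 0],
  [0, 0, 4, 0, 0, 0],
  [0, 0, 3, 0, 0, 0],
  [0, 0, 3, 0, 0, 0],
])

```text
t: 2.78
ee_pos: [551.3, -184.4, 108.4]
orientation: [-3.109, -0.451, -0.001]
ft_force: [-3.7, 0.6, 3.6]
width: 0.7
```

Request:
move_arm([
  [0, 0, 3, 0, 0, 0],
  [0, 0, 3, 0, 0, 0],
  [0, 0, 3, 0, 0, 0],
  [0, 0, 3, 0, 0, 0],
  [0, 0, 0, 0, 0, 0],
])

```text
t: 3.2
ee_pos: [549.8, -184.6, 94.9]
orientation: [-3.108, -0.451, 0.004]
ft_force: [-2.6, -0.5, 4.5]
width: 0.6
```

```bash
python3 go.py 552 -182 82
python3 - <<'E'
from workcell import eyes
import cv2,numpy as np
im=eyes.get_image("scene")["frame"]
cv2.imwrite("pics/a2.png",cv2.resize(cv2.cvtColor(im,cv2.COLOR_RGB2BGR)[100:280,100:280],(540,540)))
E
```

```text
3.2 [ 549.8 -184.6   94.9] [-2.6 -0.5  4.5] 0.6204505684900016 [ 2.9 -1.8 12.9]
```

View pics/a2.png

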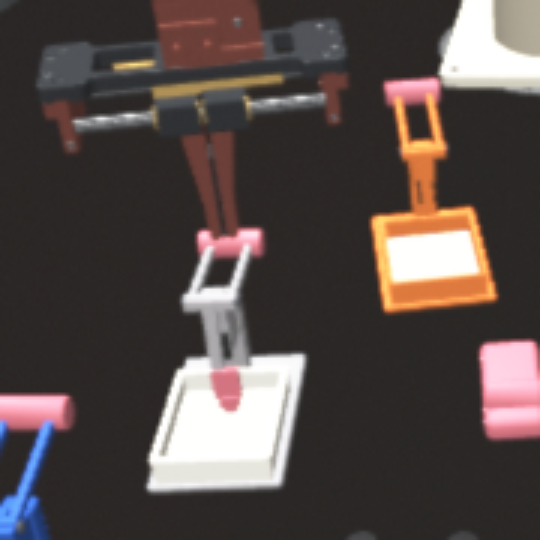

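The roller is under the fingers at crop (230,242), and the tip has dropped from the jaws at (228,390). The sideways force is notable, so I'll check how well the finger is centred on the roller.

Run:
```python
from workcell import eyes
from h import *
import cv2
for n,(x0,x1,y0,y1) in {"scene":(160,192,172,188),"wrist":(0,560,0,420)}.items():
    im=eyes.get_image(n); f=im["frame"]
    if n=="scene":
        h=cv2.cvtColor(f,cv2.COLOR_RGB2HSV)
        m=((h[...,0]>165)|(h[...,0]<6))&(h[...,1]>80)&(h[...,2]>150)
        mm=np.zeros_like(m); mm[y0:y1,x0:x1]=m[y0:y1,x0:x1]
        P=pts(im,mm); P=P[P[:,2]>60]; print(len(P),P.mean(0),np.percentile(P,[5,50,95],axis=0).round(1).tolist())
        a=cv2.resize(cv2.cvtColor(f,cv2.COLOR_RGB2BGR)[150:210,150:210],(400,400),interpolation=cv2.INTER_NEAREST)
    else: b=cv2.resize(cv2.cvtColor(f,cv2.COLOR_RGB2BGR)[120:320,180:380],(400,400))
cv2.imwrite("pics/a3.png",np.hstack([a,b]))
```

```text
98 [ 556.35922749 -179.33828977   91.92138583] [[545.9, -199.2, 84.9], [557.0, -180.0, 92.2], [561.4, -161.9, 98.0]]
```

View pics/a3.png

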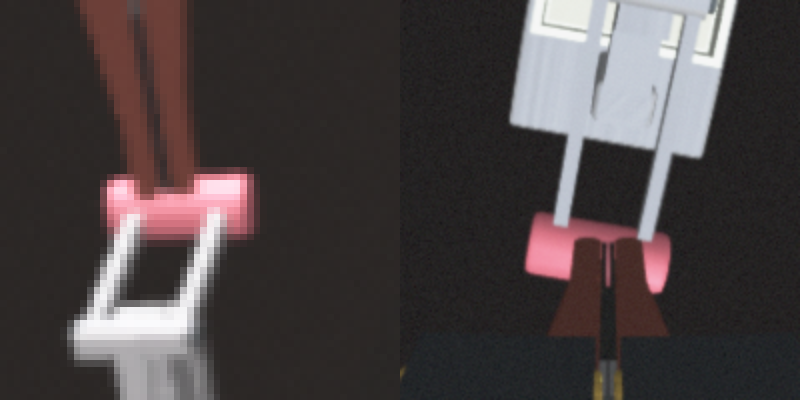

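The roller's far edge is at x≈562, so its centre is at about 553, and the finger sits well on it. I'll press on.

Request:
move_arm([
  [1, 0, 3, 0, 0, 0],
  [1, 0, 3, 0, 0, 0],
  [0, 0, 3, 0, 0, 0],
  [0, 0, 2, 0, 0, 0],
  [0, 0, 1, 0, 0, 0],
])

```text
t: 3.77
ee_pos: [552.5, -184.2, 83.7]
orientation: [-3.109, -0.451, 0.001]
ft_force: [-1.6, -0.5, 6.5]
width: 0.5
```

Request:
move_arm([
  [0, 0, 0, 0, 0, 0],
  [0, 0, 0, 0, 0, 0],
  [0, 0, 0, 0, 0, 0],
])

```text
t: 4.02
ee_pos: [552.5, -184.2, 83.3]
orientation: [-3.109, -0.452, 0.002]
ft_force: [-2.4, -0.2, 4.8]
width: 0.4
```

Run:
```python
from workcell import eyes
from h import *
import cv2
im=eyes.get_image("scene");f=im["frame"]
h=cv2.cvtColor(f,cv2.COLOR_RGB2HSV)
m=((h[...,0]>165)|(h[...,0]<6))&(h[...,1]>80)&(h[...,2]>150)
for (x0,x1,y0,y1) in((155,195,172,195),(160,195,205,245)):
    mm=np.zeros_like(m); mm[y0:y1,x0:x1]=m[y0:y1,x0:x1]
    P=pts(im,mm); print(len(P),np.percentile(P,[5,50,95],axis=0).round(1).tolist())
cv2.imwrite("pics/a4.png",cv2.resize(cv2.cvtColor(f,cv2.COLOR_RGB2BGR)[150:270,130:250],(540,540)))
```

```text
98 [[550.5, -198.5, 72.1], [559.2, -180.9, 79.8], [564.3, -161.7, 88.9]]
99 [[627.5, -178.7, 16.2], [629.2, -171.8, 30.4], [631.2, -165.0, 41.4]]
```

View pics/a4.png

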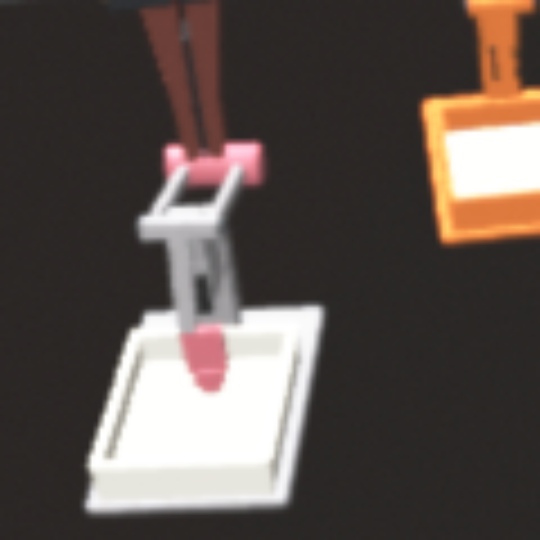

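The clip is wide open (the roller is down about 29 mm) and the tip stands in the tray with its centre at z≈25. Now I let the grip up slowly.

Request:
move_arm([
  [0, 0, -2, 0, 0, 0],
  [0, 0, -2, 0, 0, 0],
  [0, 0, -2, 0, 0, 0],
  [0, 0, -2, 0, 0, 0],
  [0, 0, -2, 0, 0, 0],
])

```text
t: 4.48
ee_pos: [552.3, -184.2, 93.9]
orientation: [-3.109, -0.451, 0.003]
ft_force: [-1.0, -0.1, 4.3]
width: 0.4
```

Request:
move_arm([
  [0, 0, -2, 0, 0, 0],
  [0, 0, -2, 0, 0, 0],
  [0, 0, -2, 0, 0, 0],
  [0, 0, -2, 0, 0, 0],
  [0, 0, -2, 0, 0, 0],
])

```text
t: 4.9
ee_pos: [553.6, -184.1, 105.5]
orientation: [3.109, 0.451, 0.002]
ft_force: [-0.4, 0.3, 2.9]
width: 0.5
```

Request:
move_arm([
  [0, 0, -1.5, 0, 0, 0],
  [0, 0, -1.5, 0, 0, 0],
  [0, 0, -1.5, 0, 0, 0],
  [0, 0, -1.5, 0, 0, 0],
  [0, 0, -1.5, 0, 0, 0],
])

```text
t: 5.32
ee_pos: [555.6, -184.0, 114.2]
orientation: [3.108, 0.451, 0.008]
ft_force: [0.1, 0.4, 1.6]
width: 0.3
```

Request:
move_arm([
  [0, 0, -1.5, 0, 0, 0],
  [0, 0, -1.5, 0, 0, 0],
  [0, 0, -1.5, 0, 0, 0],
  [0, 0, -1.5, 0, 0, 0],
  [0, 0, -1.5, 0, 0, 0],
])

```text
t: 5.73
ee_pos: [555.4, -184.0, 121.9]
orientation: [3.108, 0.451, 0.007]
ft_force: [0.5, 0.1, -0.9]
width: 0.5
```

Request:
move_arm([
  [0, 0, -2, 0, 0, 0],
  [0, 0, -3, 0, 0, 0],
  [0, 0, -5, 0, 0, 0],
  [0, 0, -10, 0, 0, 0],
  [0, 0, -20, 0, 0, 0],
])

```text
t: 6.15
ee_pos: [551.3, -183.0, 160.0]
orientation: [-3.106, -0.451, 0.007]
ft_force: [0.1, -0.4, -0.1]
width: 0.1
```

Request:
move_arm([
  [0, 0, -30, 0, 0, 0],
  [0, 0, -30, 0, 0, 0],
  [-25, 0, -10, 0, 0, 0],
  [-30, 0, 0, 0, 0, 0],
  [0, 0, 0, 0, 0, 0],
])

```text
t: 6.57
ee_pos: [500.0, -199.5, 241.0]
orientation: [3.108, 0.454, 0.003]
ft_force: [0.4, 0.3, -0.4]
width: 0.5
```

```bash
python3 - <<'E'
from workcell import eyes
from h import *
import cv2
im=eyes.get_image("scene");f=im["frame"]
h=cv2.cvtColor(f,cv2.COLOR_RGB2HSV)
m=((h[...,0]>165)|(h[...,0]<6))&(h[...,1]>80)&(h[...,2]>150)
for (x0,x1,y0,y1) in((155,195,160,190),(155,200,205,250)):
    mm=np.zeros_like(m); mm[y0:y1,x0:x1]=m[y0:y1,x0:x1]
    P=pts(im,mm); print(len(P),np.percentile(P,[5,50,95],axis=0).round(1).tolist())
t=eyes.get_image("top")["frame"]
cv2.imwrite("pics/a5.png",cv2.cvtColor(np.hstack([cv2.resize(f[150:270,130:250],(400,400)),cv2.resize(t[170:290,320:440],(400,400))]),cv2.COLOR_RGB2BGR))
E
python3 go.py 552 -182 200
```

```text
107 [[549.7, -198.8, 108.2], [560.0, -181.4, 115.0], [563.1, -162.2, 120.9]]
99 [[627.4, -178.7, 15.3], [629.2, -171.7, 30.2], [631.2, -164.8, 41.9]]
6.6667 [ 503.3 -199.4  240.9] [1.3 0.2 0. ] 0.6461640218692364 [51.5 -2.8 41.1]
```

View pics/a5.png

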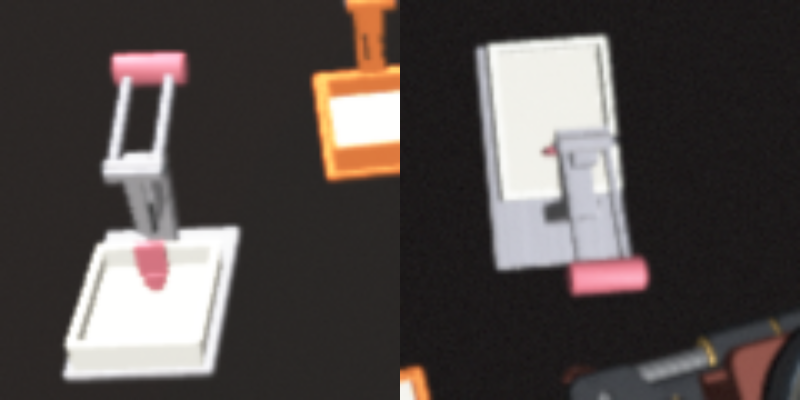

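The clip is shut (roller top at z≈120) and the tip stands inside the tray, at scene crop (151,265) with its centre at z≈25. The robot is clear of everything and the teal stand was never approached. I'll let it settle and hand in.

Request:
move_arm([
  [0, 0, 0, 0, 0, 0],
  [0, 0, 0, 0, 0, 0],
  [0, 0, 0, 0, 0, 0],
])

```text
t: 6.92
ee_pos: [504.9, -199.0, 241.1]
orientation: [3.107, 0.454, 0.008]
ft_force: [-0.7, -0.8, -0.4]
width: 0.3
```

Run:
```python
from workcell import ctrl
print(ctrl.close_job())
```

```text
the job is handed in; nothing more can be done
None
```

The rose nail tip is in its stand's tray, and the rose clip is shut again. The job was handed in at about 7 s, and no verdict was reported.

- **Pressing:** I pushed the rose roller of the steel stand down about 28 mm with shut fingers. That is roughly 0.38 rad, and I held it there for about 0.25 s.
- **Release:** I let the grip up over about 1.7 s at 20–30 mm/s. The upward force faded from about 5 N to zero, so the finger stayed in contact until the clip was shut.
- **Last checks:**
  - The roller top measured about 120 mm, against 119 mm for fully shut.
  - The tip is inside the tray but standing upright, not lying flat. Its centre is at about z 25 mm, under the 32 mm limit.
  - The arm was clear of everything, with its tip at z 241 mm.
- **Not measured:** I never went near the teal stand, and I did not check its clip again at the end. I had no direct reading of the clip angle or its closing speed.

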